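# Check the humidity inside a desiccator with a stem hygrometer

## Robot

A 6-joint arm with a two-finger parallel gripper is mounted at the origin on the work surface. World frame = base frame: x ahead of the robot, y to its left, z up, the work surface at z = 0. Lengths are in m, angles in degrees, forces in N, time in s.
With the tool pointing down it reaches from about 0.375 to 0.9 m from the base axis. Payload 3.1 kg.
Tool frame: the origin (TCP) lies at the very end of the fingers, on their centre line; the grasp point (between the pads) lies robot.grip_point_offset behind it (robot.grip_point_offset is the distance from the TCP to the grasp point, in m); z points along the fingers, y is the line along which they close (so a half turn about z gives the same grasp; the last joint's range is limited). The gripper opens to 87 mm and grips with 3 to 60 N. Pads are 19 mm wide; open, the fingers measure 117 mm over their backs; the gripper's body (75 mm by 190 mm) begins 51 mm behind the grasp point.
Start: joints at [-10.227, 30.224, 82.088, -0, 67.689, -10.227], TCP at [0.625, 0, 0.223] pointing down, gripper open.
Joint ranges: [-176.69, 176.69], [-43.24, 126.21], [12.49, 139.97], [-82, 262], [0, 151.66], [-163.58, 163.58]. Speed limits (degrees/s): [159.86, 159.86, 180, 180, 180, 180].

## Interface

Orientations are given as [roll, pitch, yaw] about the fixed x, y, z axes, in that order (R = Rz(yaw) Ry(pitch) Rx(roll)).
In Python, from rig import robot, imaging gives the robot as it stands (robot), with the cameras (imaging).
- The arm moves only by the tool hand_motion, called as name([rows], argument=value, ...), one row to a line, values as JSON. Schema: {"type":"object","properties":{"moves":{"type":"array","items":{"type":"object","properties":{"pos":{"type":"array","items":{"type":"number"},"minItems":3,"maxItems":3},"r":{"type":"array","items":{"type":"number"},"minItems":3,"maxItems":3},"finger_gap":{"type":"number"}},"additionalProperties":false,"required":["finger_gap"]},"minItems":1,"maxItems":10},"clamp_n":{"type":"number"},"only":{"type":"string"},"quiet":{"type":"boolean"},"lines":{"type":"string"}},"required":["moves"],"additionalProperties":false}. moves is a list of rows, 1 to 10 of them, each an object with the fields pos (a list: dx, dy, dz in m), r (a list: a rotation vector rx, ry, rz in degrees), finger_gap (the finger opening in m); a field left out counts as zero (the opening has to be given); each row is the pose to reach, as a shift and turn from the pose commanded when the call began, along the tool's axes at that moment; what a row does not reach only later rows make up. A row lasts 1/8 s, in which the tool goes at most 0.0625 m and 10.7 degrees, less where a joint would pass 70% of its speed; a pose out of reach is approached as far as the arm can. The fingers move at their own pace and stop on an object; clamp_n is the grip in N (left out, the last holds). Time passes only in rows, so rows that do not move let the fingers close. The tool returns the time, the measured TCP pose, the force, the opening and the grip force at its end. only (a regular expression) keeps the lines of the reply that match it, lines (a string "A,B") keeps lines A to B, and quiet returns only ok. Input that does not fit is refused with a message, and nothing moves.
- robot.sense(): the state, without advancing time (a new reading comes with each control period).
- imaging.capture(name): name is "scene" or "side" or "wrist"; returns a dict with "color" (480x640x3 uint8, blue, green, red), "intrinsics" (3x3 intrinsics, pixels), "rvec" (rotation vector, rad) and "tvec" (3), from world to camera coordinates, as OpenCV has them. Camera axes: x right, y down, z forward; pixel columns grow to the right and rows downward; lengths in m; the calibration is good to about 2 mm. A picture is of the moment at which its call begins. There is no depth.
- robot.job_done(): hands the job in; it is judged then, once.
The state is a dict: "clock": time; "joint_positions": joint angles; "dq": joint speeds; "joint_efforts": joint torques, N m; "tcp_pos": TCP position; "ee_rot": TCP orientation; "wrist_force": force on the tool from outside, world axes, zero at the start; "torque": the same for the moment, N m; "width": finger opening in m; "grip_force": force on a finger pad.
Only numpy, scipy, OpenCV 4.12 (cv2) and the standard library are available. Lean on these libraries where they do the work, as an engineer would, in place of code of your own. Each camera call takes 0.05 s, during which the arm holds its last target. There are 200 camera calls.

## Task

Take the stopper out of the desiccator's neck and leave it in the shallow porcelain dish. Then lift the hygrometer out of its stand and lower its stem down through the open neck without touching the greased glass, until the whole brass sensor cap hangs below the neck, inside the chamber; finish while still holding the hygrometer there, still and upright, with the stem in the middle of the neck. Leave everything else on the bench where it is.

Things in the scene. Friction and masses are not known exactly. Their poses are not given: they have to be found in the camera images.
- desiccator: Small round glass desiccator, 152 mm across its frosted flange (70 to 86 mm above the bench), fixed. Origin: centre of its underside, z up. Its glass dome rises to 126 mm; on top stands a white-frosted vertical neck tube, 34 mm outside (39 mm bead at the rim), rim 152 mm above the bench. Inside stands a porcelain plate with sample cups off the axis, up to 55 mm above the bench.
- desiccator_mouth (a point): Centre of the neck's mouth at the rim, 152 mm above the bench, on the axis of the bore. The bore is vertical, straight, 24 mm in diameter and 30 mm long; below it the chamber is open.
- stopper: Black plastic stopper, 62 mm long, about 35 g, standing loosely in the neck. Origin: centre of the plug's lower end (28 mm below the neck's rim at the start), z up. Plug 28 mm long, 17.5 to 20.5 mm diameter; collar 30 mm diameter, 4 mm thick, resting on the rim; above it a round grip, 24 mm diameter, 30 mm high. It can stand upright on its plug.
- stopper_grip (a point): Point on the stopper's axis in its grip, 50 mm above the plug's lower end (22 mm above the neck's rim at the start).
- dish: Shallow round white porcelain dish, loose, 110 mm across the rim, 100 mm across the foot, 18 mm high, floor 5 mm thick, wall 4 mm. Origin: centre of its underside. It stands on one side of the desiccator, the probe stand on the other; which side varies.
- probe: Cordless stem hygrometer, 185 mm long, about 110 g, hanging upright in its stand by its shoulder. Origin: tip of the stem; z up along it. Brass sensor cap, 12 mm diameter, 0 to 32 mm above the tip; steel stem, 12 mm diameter, to 100 mm; black shoulder, 21 mm diameter, to 106 mm; grey handle to 185 mm, 30 mm along x, 22 mm along y, flat faces. Display on the -x face.
- probe_stem (a point): Point on the hygrometer stem's axis, 60 mm above its tip.
- probe_stand: White plastic stand for the hygrometer, fixed: base 70 (x) by 92 (y) by 10 mm, two upright sides, top plate 60 by 80 mm, its upper face 118 mm above the bench, with one vertical 17 mm hole in the middle. Origin: centre of its underside. The hygrometer's tip hangs 18 mm above the bench and must rise above 118 mm to leave the hole.
- weigh_a: Bystander: small glass weighing bottle with knobbed lid, 39 mm diameter, 43 mm high, near the desiccator. Origin: centre of its underside.
- weigh_b: Bystander: second weighing bottle, same as the first, on the desiccator's other side. Origin: centre of its underside.
- amber_a: Bystander: amber reagent bottle with paper label, 68 mm diameter, 150 mm high. Origin: centre of its underside.
- amber_b: Bystander: second amber reagent bottle, same as the first. Origin: centre of its underside.
- flask: Bystander: stoppered conical flask, 64 mm diameter, 110 mm high. Origin: centre of its underside.
- beaker: Bystander: small clear beaker, 52 mm diameter, 68 mm high. Origin: centre of its underside.
- forceps: Bystander: steel forceps lying flat on the left, 125 mm long, 8 mm high. Origin: middle of its underside, x along it.

How it is judged (in metres and radians):
On the way, in this order (a step that is already met when the one before it is completed fails the run):
1. the stopper lies in the dish, let go (horizontal distance between each of stopper, stopper_grip and dish below 0.05 m and height (world z) of stopper_grip below 0.07 m and contact force between stopper and the fingers below 0.05 N and linear speed of stopper below 0.03 m/s), for 0.2 s.
2. the hygrometer has been lifted out of its stand in the gripper (height (world z) of probe above 0.122 m and contact force between probe and the fingers above 1 N), for 0.1 s.
At the end, for the whole second after the job is handed in: Stopper let go and at rest inside the dish (both ends within 50 mm of its centre). Gripper still holds the hygrometer: at rest, upright within 0.1 rad, not touching the desiccator, tip 61 to 98 mm below the neck's mouth, and within 5 mm (stem 60 mm above it: 4 mm) of the neck's axis (all of step 1 and contact force between probe and the fingers above 1 N and contact force between probe and desiccator below 0.1 N and z of probe in the frame of desiccator_mouth between -0.098 and -0.061 m and horizontal distance between probe_stem and desiccator_mouth below 0.004 m and horizontal distance between probe and desiccator_mouth below 0.005 m and angle between probe's own z axis and vertical below 0.1 rad and linear speed of probe below 0.02 m/s); the arm keeps its last pose, push and grip.
It fails at once if the hygrometer touches the desiccator (contact force between probe and desiccator above 0.3 N).
It fails at once if a bystander is moved by more than 30 mm (distance of any of weigh_a, weigh_b, amber_a, amber_b, flask, beaker, forceps from where it was at the start of the episode above 0.03 m).
It also fails if it takes over 61 s, if anything falls off the work surface, if the arm or the gripper's body presses on something with over 40 N, if the wrist force passes 120 N, or if a joint passes its speed limit or range.

## Working session

There is one attempt and no reset: what is moved stays moved. The work goes in short steps, Python scripts to look and compute and a tool call to move; the robot and the scene stay as the last step left them, time stands still between calls to the robot, and variables do not carry over. Pictures are saved under pics/ and viewed, at most 10 in all, crops included, and the job is handed in when it is done.

```bash
ls; mkdir -p pics; cat > h.py <<'E'
import numpy as np, cv2
from rig import robot, imaging
def cap(n,f=None):
    c=imaging.capture(n)
    np.savez('pics/%s.npz'%(f or n),**c)
    if f: cv2.imwrite('pics/%s.png'%f,c['color'])
    return c
def proj(c,p):
    return cv2.projectPoints(np.array(p,float).reshape(-1,1,3),c['rvec'],c['tvec'],c['intrinsics'],None)[0].reshape(-1,2)
def ray(c,uv):
    R=cv2.Rodrigues(c['rvec'])[0]
    d=R.T@np.linalg.inv(c['intrinsics'])@np.array([uv[0],uv[1],1.])
    return -R.T@np.asarray(c['tvec']).ravel(), d/np.linalg.norm(d)
def atz(c,uv,z):
    o,d=ray(c,uv); return o+d*(z-o[2])/d[2]
E
python3 - <<'E'
from h import *
a=cap('scene','s0');b=cap('side','d0')
for c in(a,b): print(ray(c,(320,240)),c['intrinsics'][0,0])
print(robot.grip_point_offset,robot.sense())
E
```

```text
pics
rig.py
(array([ 1.24367812, -0.4819594 ,  0.86478967]), array([-0.60160612,  0.46393254, -0.65025892])) 534.1676890994113
(array([0.50039413, 0.77591793, 0.94772299]), array([ 0.06173629, -0.66392224, -0.74524888])) 500.94408675621855
0.0187 {'clock': 0.1, 'joint_positions': array([-1.02261921e+01,  3.02765301e+01,  8.21518944e+01, -1.68663395e-03,
        6.76899168e+01, -1.02281118e+01]), 'dq': array([-0.06929085, -0.06906502, -0.1510229 ,  0.04488248,  0.04848215,
       -0.04398057]), 'joint_efforts': array([-3.02360622e-04, -4.40987206e+01, -1.77151054e+01,  6.34850166e-02,
        5.34114777e-02, -3.85449334e-05]), 'tcp_pos': array([6.24306933e-01, 1.58088445e-04, 2.21622686e-01]), 'ee_rot': array([-1.79883262e+02, -1.94792998e-02,  9.00025418e+01]), 'wrist_force': array([ 0.35979305,  0.32426092, -0.15450349]), 'torque': array([-0.01583397, -0.04298893, -0.00331557]), 'grip_force': 0.0, 'width': 0.08705415668075496}
```

View pics/s0.png

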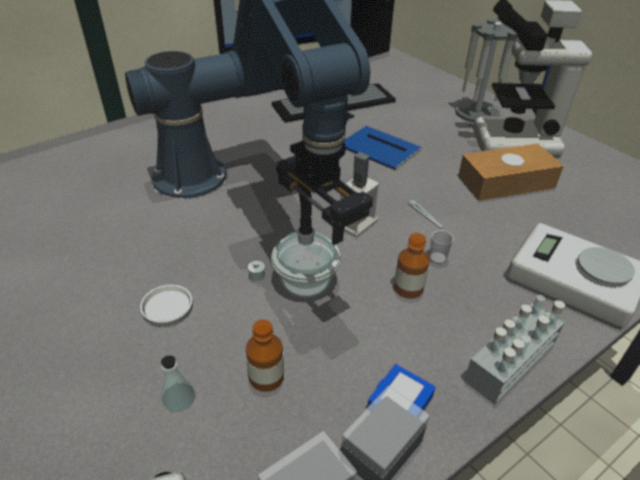

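View pics/d0.png

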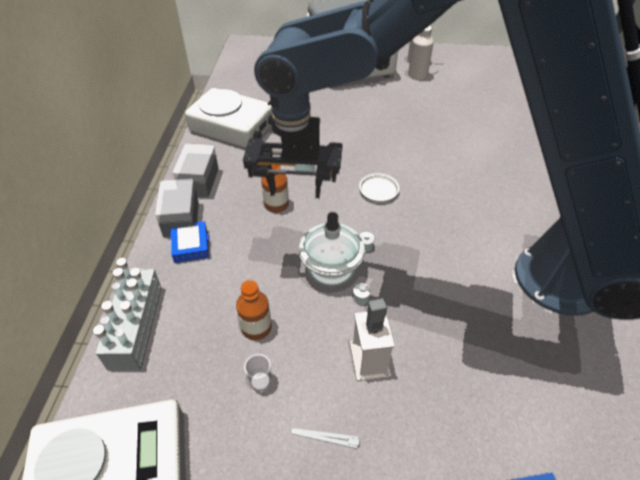

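The scene view shows the dish at (167,304), the desiccator at (306,262) and the stand at (357,205). In the side view the dish is at (379,188), the stopper top at (333,217), the hygrometer top at (376,306) and the stand base near (371,370).

```bash
python3 - <<'E'
from h import *
w=cap('wrist','w0')
print(ray(w,(320,240)),w['intrinsics'][0,0])
b=dict(np.load('pics/d0.npz'));a=dict(np.load('pics/s0.npz'))
i=b['color'][160:400,280:440]; j=a['color'][140:340,130:390]
I=cv2.resize(i,None,fx=2.5,fy=2.5,interpolation=cv2.INTER_CUBIC)
J=cv2.resize(j,None,fx=1.5,fy=1.5,interpolation=cv2.INTER_CUBIC)
o=np.zeros((600,800,3),np.uint8);o[:600,:400]=I;o[:300,400:790]=J
cv2.imwrite('pics/c0.png',o)
for n,c,uv,z in[('dish',a,(167,304),.018),('dish',b,(379,188),.018),('stop',b,(333,217),.184),('probe',b,(376,304),.203),('probe',a,(361,155),.203)]:print(n,atz(c,uv,z).round(4))
E
```

```text
(array([0.6253452 , 0.08169774, 0.38360301]), array([-0.00436937, -0.29096121, -0.95672487])) 406.83819248777996
dish [ 0.4378 -0.2693  0.018 ]
dish [ 0.4337 -0.2577  0.018 ]
stop [0.5421 0.0275 0.184 ]
probe [0.4483 0.2563 0.203 ]
probe [0.4431 0.2506 0.203 ]
```

View pics/c0.png

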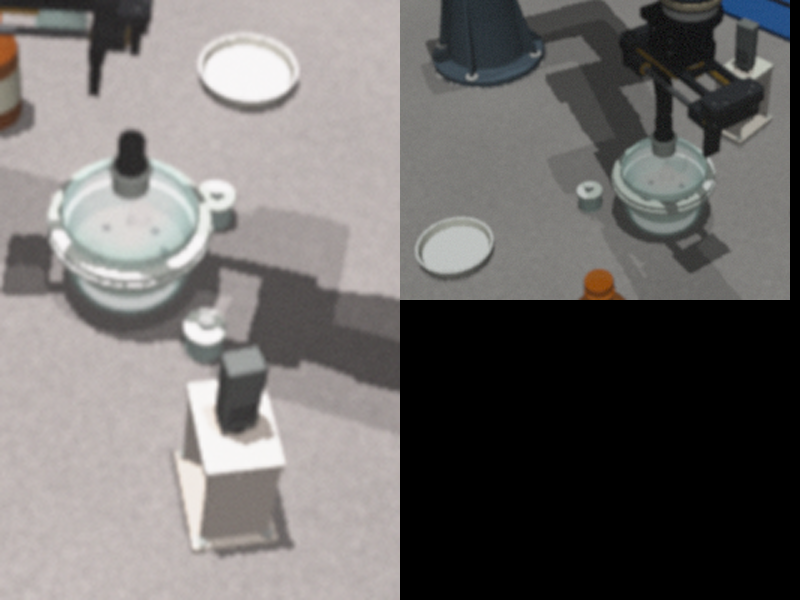

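View pics/w0.png

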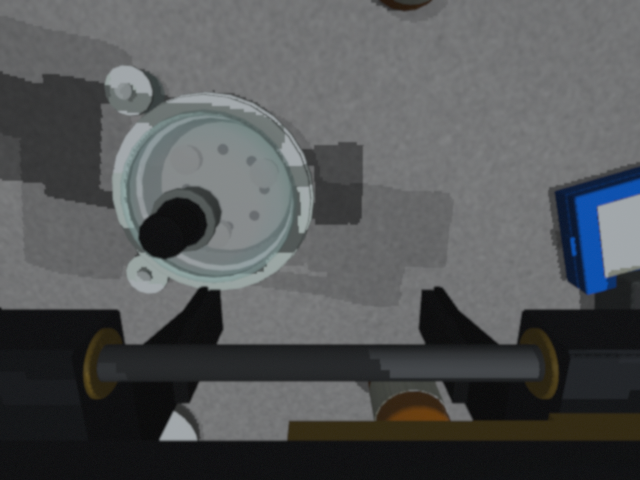

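Crops and wrist view: the stopper top is at (160,237) in the wrist view and about (332.4,215) in the side view. The neck rim is at about (189,217) and the flange ellipse at about (214,191). The stand plate's corners in crop pixels are (187,387), (263,380), (284,465) and (208,469).

```bash
python3 - <<'E'
from h import *
b=dict(np.load('pics/d0.npz'));a=dict(np.load('pics/s0.npz'));w=dict(np.load('pics/w0.npz'))
f=lambda u,v:(280+u/2.5-.3,160+v/2.5-.3)
P=[atz(b,f(*p),.118) for p in[(187,387),(263,380),(284,465),(208,469)]]
print(np.round(P,4),np.mean(P,0))
Q=[atz(b,f(*p),.203) for p in[(222,353),(259,347),(267,366),(228,376)]]
print(np.round(Q,4),np.mean(Q,0))
print('dish',atz(b,f(248,69),.018))
print('stop side',atz(b,f(131,138),.184),'wrist',atz(w,(160,237),.186),'rim wrist',atz(w,(189,217),.152),'flange w',atz(w,(214,191),.086))
E
```

```text
[[0.4839 0.2257 0.118 ]
 [0.4247 0.2137 0.118 ]
 [0.4087 0.288  0.118 ]
 [0.465  0.2966 0.118 ]] [0.4455626  0.25600724 0.118     ]
[[0.4619 0.2508 0.203 ]
 [0.4354 0.2432 0.203 ]
 [0.4296 0.2591 0.203 ]
 [0.4571 0.2702 0.203 ]] [0.44600321 0.25582809 0.203     ]
dish [ 0.43397665 -0.26049293  0.018     ]
stop side [0.54444314 0.02136147 0.184     ] wrist [0.54329607 0.02316692 0.186     ] rim wrist [0.54760561 0.02531226 0.152     ] flange w [0.54580715 0.02895636 0.086     ]
```

hand_motion([
  {"pos":[0.012,-0.04,0],"finger_gap":0.06},
  {"pos":[0.024,-0.08,0],"finger_gap":0.06},
  {"pos":[0.024,-0.08,0],"finger_gap":0.06},
  {"pos":[0.024,-0.08,0],"finger_gap":0.06},
], clamp_n=15)

```text
clock: 0.65
tcp_pos: [0.5458, 0.0239, 0.2229]
ee_rot: [179.9, 0.0, 90.0]
wrist_force: [0.6, -0.7, -0.8]
width: 0.0617
grip_force: 0.0
```

```bash
python3 - <<'E'
from h import *
b=dict(np.load('pics/d0.npz'));a=dict(np.load('pics/s0.npz'))
for n,uv in[('flask',(177,398)),('ambA',(265,378)),('ambB',(410,287))]:print(n,atz(a,uv,.01).round(3))
for n,uv,z in [('ambB',(255,325),.02),('beaker',(261,383),0),('weigh2',(361,294),.03),('weigh',(366,239),.03),('forc',(325,437),.004)]:print(n,atz(b,uv,z).round(3))
cap('wrist','w1')
E
```

```text
flask [ 0.656 -0.352  0.01 ]
ambA [ 0.714 -0.198  0.01 ]
ambB [0.7   0.195 0.01 ]
ambB [0.694 0.207 0.02 ]
beaker [0.662 0.329 0.   ]
weigh2 [0.47  0.112 0.03 ]
weigh [ 0.464 -0.055  0.03 ]
forc [0.524 0.426 0.004]
```

View pics/w1.png

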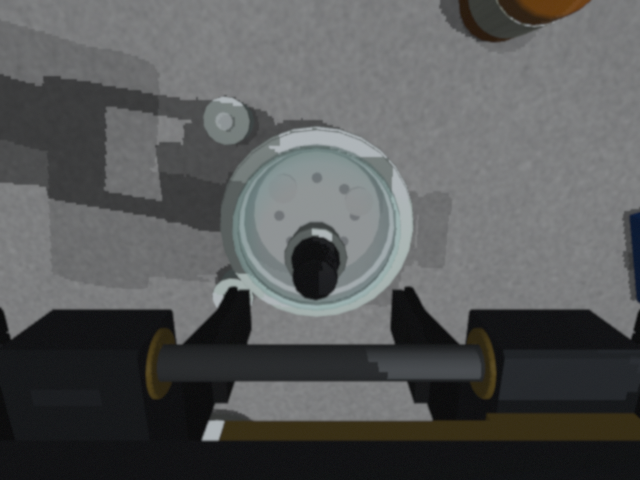

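The stopper top is at (314,279), centred between the fingers (inner faces at columns 250 and 391). The neck rim is at about (315,250).

```bash
python3 - <<'E'
from h import *
w=dict(np.load('pics/w1.npz'))
print(atz(w,(314,279),.186),atz(w,(315,250),.152),atz(w,(317,222),.086), proj(w,[.5458,.0239,.186]))
E
```

```text
[0.54287022 0.02349558 0.186     ] [0.54299529 0.02828508 0.152     ] [0.54369097 0.02871359 0.086     ] [[319.56658659 278.28234753]]
```

hand_motion([
  {"pos":[0,-0.001,0.03],"finger_gap":0.06},
  {"pos":[0,-0.001,0.063],"finger_gap":0.06},
  {"pos":[0,-0.001,0.063],"finger_gap":0.06},
  {"pos":[0,-0.001,0.063],"finger_gap":0.015},
  {"pos":[0,-0.001,0.063],"finger_gap":0.015},
  {"pos":[0,-0.001,0.063],"finger_gap":0.015},
  {"pos":[0,-0.001,0.063],"finger_gap":0.015},
  {"pos":[0,-0.001,0.063],"finger_gap":0.015},
], clamp_n=20)

```text
clock: 1.7
tcp_pos: [0.5441, 0.0241, 0.16]
ee_rot: [180.0, 0.0, 90.0]
wrist_force: [-1.0, -0.5, 1.6]
width: 0.0235
grip_force: 20.0
```

hand_motion([
  {"pos":[0,0,-0.045],"finger_gap":0.015},
  {"pos":[0,0,-0.085],"finger_gap":0.015},
  {"pos":[-0.045,-0.02,-0.085],"finger_gap":0.015},
  {"pos":[-0.1,-0.04,-0.085],"finger_gap":0.015},
  {"pos":[-0.15,-0.06,-0.085],"finger_gap":0.015},
  {"pos":[-0.205,-0.08,-0.085],"finger_gap":0.015},
  {"pos":[-0.255,-0.1,-0.085],"finger_gap":0.015},
  {"pos":[-0.286,-0.109,-0.07],"finger_gap":0.015},
  {"pos":[-0.286,-0.109,-0.02],"finger_gap":0.015},
  {"pos":[-0.286,-0.109,-0.02],"finger_gap":0.015},
])

```text
clock: 2.95
tcp_pos: [0.4324, -0.2602, 0.1768]
ee_rot: [-179.6, -0.4, 89.9]
wrist_force: [-0.6, 1.4, -0.5]
width: 0.0233
grip_force: 20.0
```

```bash
python3 - <<'E'
from h import *
cap('side','d2')
E
```

```text
(no output)
```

View pics/d2.png

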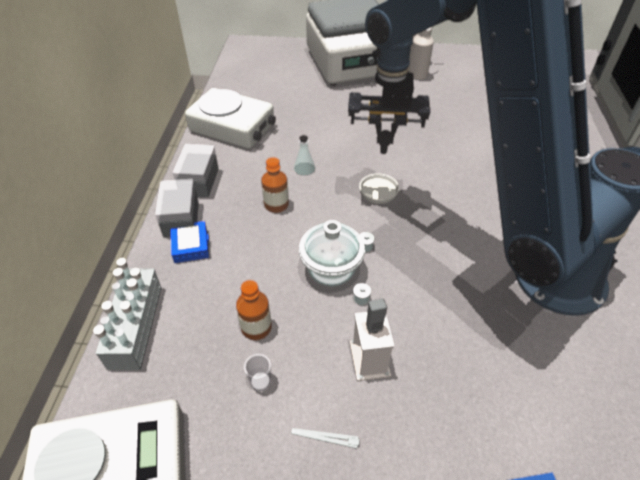

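The side view shows the stopper held above the dish (380,188), with the neck open at (332,229).

hand_motion([
  {"pos":[0,0,0.05],"finger_gap":0.015},
  {"pos":[0,0,0.1],"finger_gap":0.015},
  {"pos":[0,0,0.125],"finger_gap":0.015},
  {"pos":[0,0,0.133],"finger_gap":0.015},
  {"pos":[0,0,0.137],"finger_gap":0.015},
  {"pos":[0,0,0.137],"finger_gap":0.015},
  {"pos":[0,0,0.137],"finger_gap":0.015},
])

```text
clock: 3.88
tcp_pos: [0.4356, -0.2625, 0.0436]
ee_rot: [179.9, 0.1, 90.0]
wrist_force: [0.4, 0.1, 0.1]
width: 0.0235
grip_force: 20.0
```

hand_motion([
  {"pos":[0,0,0.001],"finger_gap":0.015},
  {"pos":[0,0,0.002],"finger_gap":0.015},
  {"pos":[0,0,0.0025],"finger_gap":0.015},
  {"pos":[0,0,0.0025],"finger_gap":0.015},
])

```text
clock: 4.38
tcp_pos: [0.4351, -0.2622, 0.0409]
ee_rot: [180.0, 0.0, 90.0]
wrist_force: [-0.6, 0.4, 7.6]
width: 0.0233
grip_force: 20.0
```

hand_motion([
  {"pos":[0,0,-0.001],"finger_gap":0.027},
  {"pos":[0,0,-0.001],"finger_gap":0.035},
  {"pos":[0,0,-0.001],"finger_gap":0.05},
  {"pos":[0,0,-0.001],"finger_gap":0.06},
  {"pos":[0,0,-0.03],"finger_gap":0.06},
  {"pos":[0,0,-0.08],"finger_gap":0.07},
  {"pos":[0,0,-0.14],"finger_gap":0.07},
  {"pos":[0,0,-0.2],"finger_gap":0.07},
  {"pos":[0,0,-0.2],"finger_gap":0.07},
])

```text
clock: 5.5
tcp_pos: [0.4375, -0.2642, 0.2449]
ee_rot: [179.5, 0.5, 90.0]
wrist_force: [-0.6, -0.6, -1.0]
width: 0.0694
grip_force: 0.0
```

```bash
python3 - <<'E'
from h import *
cap('wrist','w3'); cap('side','d3')
E
```

```text
(no output)
```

View pics/w3.png

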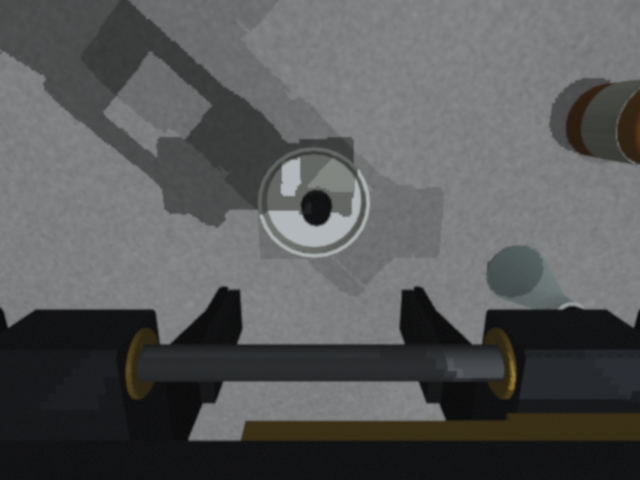

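The stopper stands upright at (316,207), well inside the dish centred at (314,202). Next I go over the neck to measure the bore.

hand_motion([
  {"pos":[0.05,0.02,0],"finger_gap":0.07},
  {"pos":[0.1,0.04,0],"finger_gap":0.07},
  {"pos":[0.155,0.06,0],"finger_gap":0.07},
  {"pos":[0.21,0.08,0],"finger_gap":0.07},
  {"pos":[0.26,0.1,0],"finger_gap":0.07},
  {"pos":[0.288,0.11,0],"finger_gap":0.07},
  {"pos":[0.288,0.11,0],"finger_gap":0.07},
  {"pos":[0.288,0.11,0],"finger_gap":0.07},
  {"pos":[0.288,0.11,0],"finger_gap":0.07},
])

```text
clock: 6.72
tcp_pos: [0.5443, 0.0249, 0.2393]
ee_rot: [-179.9, 0.0, 89.9]
wrist_force: [0.2, 0.7, -0.8]
width: 0.0702
grip_force: 0.0
```

```bash
python3 - <<'E'
from h import *
w=cap('wrist','w4')
s=cap('side'); a=cap('scene')
cv2.imwrite('pics/s4.png',a['color'])
print(robot.sense()['tcp_pos'])
# crops: wrist neck x4, side neck x5, scene neck x5
def crop(c,p,h,k):
    u,v=proj(c,p)[0].astype(int); print((u-h,v-h),k)
    return cv2.resize(c['color'][v-h:v+h,u-h:u+h],(2*h*k,2*h*k),interpolation=cv2.INTER_CUBIC)
o=np.zeros((600,800,3),np.uint8)
o[:400,:400]=crop(w,[.544,.025,.152],50,4)
o[:400,400:800]=crop(s,[.544,.025,.152],20,10)
o[400:600,:200]=crop(a,[.544,.025,.152],20,5)
cv2.imwrite('pics/c4.png',o)
E
```

```text
[0.54475917 0.02506806 0.23997581]
(np.int64(269), np.int64(198)) 4
(np.int64(311), np.int64(206)) 10
(np.int64(287), np.int64(210)) 5
```

View pics/c4.png

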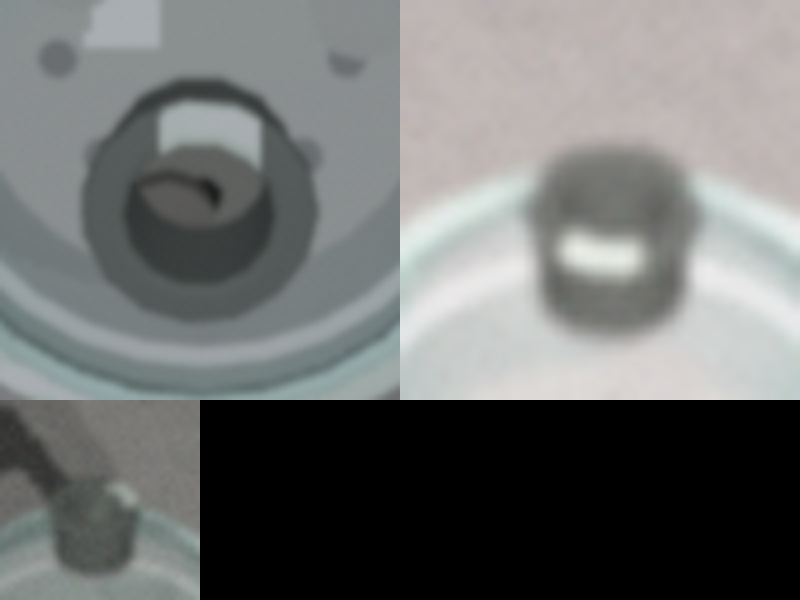

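```bash
python3 - <<'E'
from h import *
w=dict(np.load('pics/w4.npz')); s=dict(np.load('pics/side.npz')); a=dict(np.load('pics/scene.npz'))
print('wrist',atz(w,(318.6,250.0),.152))
t=np.linspace(0,2*np.pi,60)
def el(p,r,z):return np.c_[p[0]+r*np.cos(t),p[1]+r*np.sin(t),0*t+z]
p=atz(w,(318.6,250.0),.152)
for r in(.0195,.012):
  e=proj(w,el(p,r,.152)); print((e.min(0)-[269,198]+.4)*4,(e.max(0)-[269,198]+.4)*4)
e=proj(s,el(p,.0195,.152)); print('side',(e.min(0)-[311,206]+.45)*10+[400,0],(e.max(0)-[311,206]+.45)*10+[400,0])
e=proj(a,el(p,.0195,.152)); print('scene',(e.min(0)-[287,210]+.4)*5+[0,400],(e.max(0)-[287,210]+.4)*5+[0,400])
E
```

```text
wrist [0.54326473 0.02387172 0.152     ]
[79.15928664 92.31592019] [320.91106037 321.87070054]
[125.6623132  138.04050354] [274.39929468 279.26340041]
side [528.34219312 140.99705932] [706.81735012 270.60229447]
scene [ 56.78766169 473.58753448] [149.78345817 532.83872452]
```

hand_motion([
  {"pos":[0.05,-0.02,-0.02],"finger_gap":0.075},
  {"pos":[0.1,-0.04,-0.03],"r":[0,0,-4],"finger_gap":0.075},
  {"pos":[0.15,-0.065,-0.03],"r":[0,0,-8],"finger_gap":0.075},
  {"pos":[0.2,-0.09,-0.03],"r":[0,0,-12],"finger_gap":0.075},
  {"pos":[0.231,-0.099,-0.03],"r":[0,0,-12],"finger_gap":0.075},
  {"pos":[0.231,-0.099,-0.03],"r":[0,0,-12],"finger_gap":0.075},
  {"pos":[0.231,-0.099,-0.03],"r":[0,0,-12],"finger_gap":0.075},
  {"pos":[0.231,-0.099,-0.03],"r":[0,0,-12],"finger_gap":0.075},
])

```text
clock: 7.88
tcp_pos: [0.4466, 0.2558, 0.27]
ee_rot: [-180.0, 0.0, 101.9]
wrist_force: [1.3, 0.3, -0.0]
width: 0.0751
grip_force: 0.0
```

```bash
python3 - <<'E'
from h import *
w=cap('wrist','w5')
s=cap('side','d5')
E
```

```text
(no output)
```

View pics/w5.png

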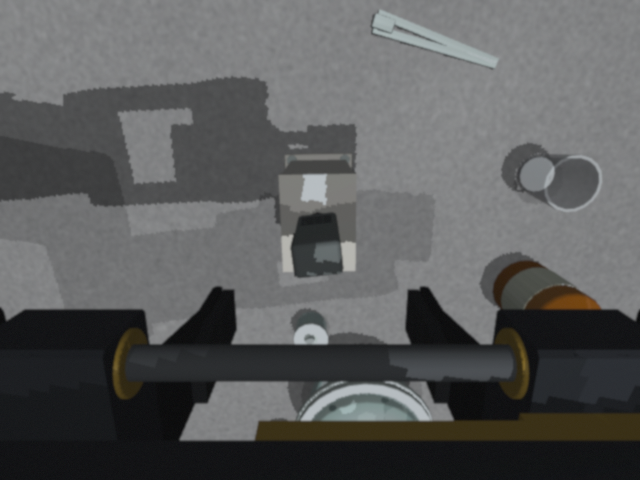

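The hygrometer's top face is centred near (317,258) in the wrist view. It is turned slightly against the stand plate, whose front edge is level.

```bash
python3 - <<'E'
from h import *
w=dict(np.load('pics/w5.npz'))
i=w['color'][160:285,265:375]
cv2.imwrite('pics/c5.png',cv2.resize(i,None,fx=4.8,fy=4.8,interpolation=cv2.INTER_CUBIC))
for p in[(293,246),(340,241),(343,271),(293,276),(317,258)]:print(atz(w,p,.203).round(4))
for p in[(282,272),(357,271)]:print(atz(w,p,.118).round(4))
E
```

```text
[0.4295 0.2605 0.203 ]
[0.456  0.2692 0.203 ]
[0.4619 0.2511 0.203 ]
[0.433  0.2417 0.203 ]
[0.4449 0.256  0.203 ]
[0.4244 0.2085 0.118 ]
[0.4849 0.2221 0.118 ]
```

View pics/c5.png

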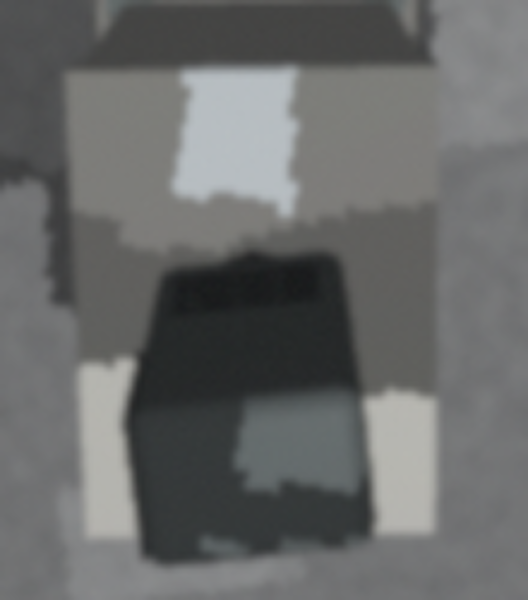

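hand_motion([
  {"pos":[0,-0.0015,0],"r":[0,0,-6],"finger_gap":0.075},
  {"pos":[0,-0.0015,0.05],"r":[0,0,-6],"finger_gap":0.075},
  {"pos":[0,-0.0015,0.1],"r":[0,0,-6],"finger_gap":0.075},
  {"pos":[0,-0.0015,0.121],"r":[0,0,-6],"finger_gap":0.07},
  {"pos":[0,-0.0015,0.121],"r":[0,0,-6],"finger_gap":0.05},
  {"pos":[0,-0.0015,0.121],"r":[0,0,-6],"finger_gap":0.04},
  {"pos":[0,-0.0015,0.121],"r":[0,0,-6],"finger_gap":0.02},
  {"pos":[0,-0.0015,0.121],"r":[0,0,-6],"finger_gap":0.02},
  {"pos":[0,-0.0015,0.121],"r":[0,0,-6],"finger_gap":0.02},
  {"pos":[0,-0.0015,0.121],"r":[0,0,-6],"finger_gap":0.02},
], clamp_n=30)

```text
clock: 9.22
tcp_pos: [0.4447, 0.2568, 0.1497]
ee_rot: [180.0, 0.0, 108.0]
wrist_force: [0.1, 0.1, 4.0]
width: 0.0299
grip_force: 30.0
```

hand_motion([
  {"pos":[0,0,-0.02],"finger_gap":0.02},
  {"pos":[0,0,-0.05],"finger_gap":0.02},
  {"pos":[0,0,-0.08],"finger_gap":0.02},
  {"pos":[0,0,-0.11],"finger_gap":0.02},
  {"pos":[0,0,-0.14],"finger_gap":0.02},
  {"pos":[0,0,-0.165],"finger_gap":0.02},
  {"pos":[0,0,-0.175],"finger_gap":0.02},
  {"pos":[0,0,-0.175],"finger_gap":0.02},
  {"pos":[0,0,-0.175],"finger_gap":0.02},
])

```text
clock: 10.35
tcp_pos: [0.4437, 0.2565, 0.3227]
ee_rot: [-179.8, 0.0, 108.0]
wrist_force: [0.0, 0.6, -1.6]
width: 0.0298
grip_force: 30.0
```

hand_motion([
  {"pos":[-0.045,0.004,0],"finger_gap":0.02},
  {"pos":[-0.09,0.008,0],"finger_gap":0.02},
  {"pos":[-0.135,0.012,0],"finger_gap":0.02},
  {"pos":[-0.18,0.016,0],"finger_gap":0.02},
  {"pos":[-0.22,0.02,0],"finger_gap":0.02},
  {"pos":[-0.245,0.022,0],"finger_gap":0.02},
  {"pos":[-0.252,0.0223,0],"finger_gap":0.02},
  {"pos":[-0.252,0.0223,0],"finger_gap":0.02},
  {"pos":[-0.252,0.0223,0],"finger_gap":0.02},
  {"pos":[-0.252,0.0223,0],"finger_gap":0.02},
])

```text
clock: 11.6
tcp_pos: [0.5432, 0.025, 0.3241]
ee_rot: [-180.0, -0.0, 108.1]
wrist_force: [0.4, 0.1, -1.0]
width: 0.0299
grip_force: 30.0
```

```bash
python3 - <<'E'
from h import *
s=cap('side','d6'); a=cap('scene','s6'); w=cap('wrist','w6')
o=np.zeros((480,800,3),np.uint8)
for k,c in enumerate((s,a)):
    u,v=proj(c,[.5435,.0245,.2])[0].astype(int); print(u-40,v-48)
    o[:,k*400:k*400+400]=cv2.resize(c['color'][v-48:v+48,u-40:u+40],(400,480),interpolation=cv2.INTER_CUBIC)
cv2.imwrite('pics/c6.png',o); print(robot.sense()['tcp_pos'])
E
```

```text
292 162
267 163
[0.54339019 0.02453983 0.32420808]
```

View pics/c6.png

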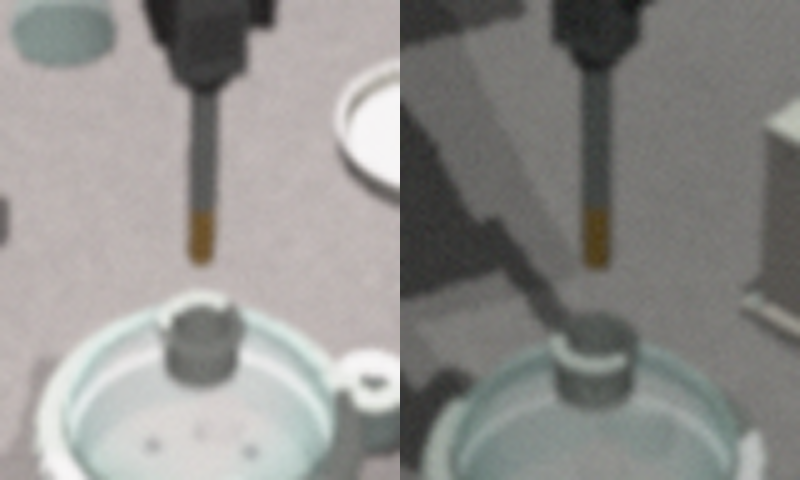

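The stem hangs straight over the neck. In the side crop the stem is at column 202 and the neck at about 202. In the scene crop the stem is at about 597 and the neck at about 596.

```bash
python3 - <<'E'
from h import *
for n,o,off in(('d6',(292,162),0),('s6',(267,163),400)):
    c=dict(np.load(f'pics/{n}.npz'))
    f=lambda x,y,z:((proj(c,[x,y,z])[0]-o+.4)*5+[off,0]).round(1)
    for z in(.126,.152,.193,.21,.27):print(n,z,f(.5434,.0245,z),f(.5454,.0245,z),f(.5434,.0265,z))
    # neck/stem edges by gradients
    g=cv2.GaussianBlur(cv2.cvtColor(c['color'],cv2.COLOR_BGR2GRAY),(3,3),0).astype(float)
    for z in(.132,.142,.215,.23,.245,.26):
        u,v=proj(c,[.5434,.0245,z])[0]; r=g[int(round(v))]; x=np.arange(int(u)-14,int(u)+15)
        d=np.gradient(r)[x]; l=x[np.argmin(d)];rr=x[np.argmax(d)]
        bg=max(r[x[:4]].mean(),r[x[-4:]].mean()); wt=np.clip(bg-15-r[x],0,None)
        print(z,u.round(2),'edge mid',(l+rr)/2,l,rr,'centroid',((wt*x).sum()/wt.sum()).round(2))
E
```

```text
d6 0.126 [202.1 363.5] [197.6 363.2] [201.8 366.8]
d6 0.152 [203.1 323.3] [198.5 323. ] [202.8 326.6]
d6 0.193 [204.7 257. ] [200.1 256.7] [204.4 260.3]
d6 0.21 [205.5 228.4] [200.7 228.1] [205.1 231.7]
d6 0.27 [208.1 121.6] [203.1 121.3] [207.7 124.9]
0.132 332.07 edge mid 331.5 324 339 centroid 331.79
0.142 332.14 edge mid 332.0 324 340 centroid 332.32
0.215 332.73 edge mid 332.0 329 335 centroid 331.93
0.23 332.86 edge mid 332.0 329 335 centroid 332.09
0.245 332.99 edge mid 332.0 329 335 centroid 332.13
0.26 333.13 edge mid 332.0 329 335 centroid 332.34
s6 0.126 [604.6 384.6] [607.3 387.1] [608.4 382.8]
s6 0.152 [604.7 337.4] [607.5 339.9] [608.5 335.7]
s6 0.193 [604.8 260. ] [607.7 262.5] [608.8 258.3]
s6 0.21 [604.9 226.8] [607.8 229.2] [608.9 225.1]
s6 0.27 [605.1 103.7] [608.1 106.1] [609.3 102. ]
0.132 307.52 edge mid 305.0 297 313 centroid 305.1
0.142 307.53 edge mid 313.0 311 315 centroid 313.15
0.215 307.58 edge mid 306.0 303 309 centroid 305.87
0.23 307.59 edge mid 306.0 303 309 centroid 305.83
0.245 307.61 edge mid 306.0 303 309 centroid 305.86
0.26 307.62 edge mid 306.0 303 309 centroid 305.87
```

hand_motion([
  {"pos":[0.0004,-0.0011,0.01],"finger_gap":0.02},
  {"pos":[0.0004,-0.0011,0.022],"finger_gap":0.02},
  {"pos":[0.0004,-0.0011,0.03],"finger_gap":0.02},
  {"pos":[0.0004,-0.0011,0.03],"finger_gap":0.02},
  {"pos":[0.0004,-0.0011,0.03],"finger_gap":0.02},
])

```text
clock: 12.38
tcp_pos: [0.5426, 0.0239, 0.2941]
ee_rot: [180.0, 0.0, 108.0]
wrist_force: [0.0, 0.1, 0.1]
width: 0.0298
grip_force: 30.0
```

```bash
python3 - <<'E'
from h import *
s=cap('side','d7'); a=cap('scene','s7')
o=np.zeros((480,800,3),np.uint8)
for k,c in enumerate((s,a)):
    u,v=proj(c,[.5435,.0245,.155])[0].astype(int); print(u-20,v-24)
    o[:,k*400:k*400+400]=cv2.resize(c['color'][v-24:v+24,u-20:u+20],(400,480),interpolation=cv2.INTER_CUBIC)
    f=lambda x,y,z:((proj(c,[x,y,z])[0]-[u-20,v-24]+.45)*10+[k*400,0]).round(1)
    for z in(.126,.14,.152,.163,.18):print(z,f(.5424,.0245,z),f(.5444,.0245,z),f(.5424,.0265,z))
cv2.imwrite('pics/c7.png',o); print(robot.sense()['tcp_pos'])
E
```

```text
312 201
0.126 [209.2 337.7] [200.2 337.1] [208.5 344.4]
0.14 [210.3 294.8] [201.3 294.2] [209.6 301.5]
0.152 [211.3 257.4] [202.1 256.8] [210.6 264. ]
0.163 [212.2 222.5] [203.  221.9] [211.5 229.2]
0.18 [213.6 167.6] [204.3 167. ] [212.9 174.3]
287 205
0.126 [606.9 347.2] [612.4 352.2] [614.5 343.6]
0.14 [607.  296.8] [612.5 301.7] [614.7 293.2]
0.152 [607.1 252.9] [612.6 257.8] [614.8 249.4]
0.163 [607.1 212.1] [612.7 217. ] [614.9 208.6]
0.18 [607.2 148. ] [612.9 152.9] [615.1 144.5]
[0.54278526 0.02389093 0.29443812]
```

View pics/c7.png

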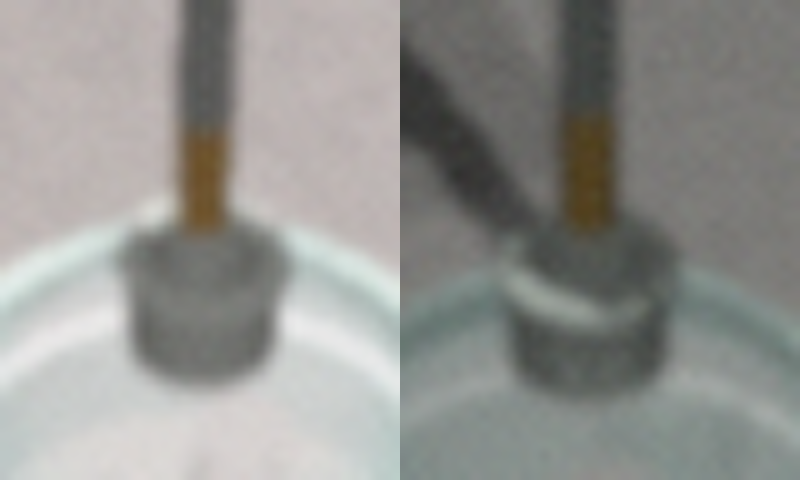

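The stem tip is centred over the bore in both views, within about 0.5 mm. I now lower it slowly.

hand_motion([
  {"pos":[0,-0.0004,0.006],"finger_gap":0.02},
  {"pos":[0,-0.0004,0.014],"finger_gap":0.02},
  {"pos":[0,-0.0004,0.022],"finger_gap":0.02},
  {"pos":[0,-0.0004,0.03],"finger_gap":0.02},
  {"pos":[0,-0.0004,0.04],"finger_gap":0.02},
  {"pos":[0,-0.0004,0.04],"finger_gap":0.02},
])

```text
clock: 13.22
tcp_pos: [0.5413, 0.024, 0.2529]
ee_rot: [-179.9, -0.1, 108.0]
wrist_force: [0.0, -0.0, -0.6]
width: 0.0298
grip_force: 30.0
```

hand_motion([
  {"pos":[0,0,0.01],"finger_gap":0.02},
  {"pos":[0,0,0.02],"finger_gap":0.02},
  {"pos":[0,0,0.03],"finger_gap":0.02},
  {"pos":[0,0,0.04],"finger_gap":0.02},
  {"pos":[0,0,0.047],"finger_gap":0.02},
  {"pos":[0,0,0.05],"finger_gap":0.02},
  {"pos":[0,0,0.05],"finger_gap":0.02},
  {"pos":[0,0,0.05],"finger_gap":0.02},
  {"pos":[0,0,0.05],"finger_gap":0.02},
])

```text
clock: 14.35
tcp_pos: [0.5423, 0.0238, 0.2044]
ee_rot: [180.0, 0.0, 108.0]
wrist_force: [0.5, 0.5, -1.9]
width: 0.0297
grip_force: 30.0
```

```bash
python3 - <<'E'
from h import *
for n in('side','scene'):
    c=cap(n)
    g=cv2.GaussianBlur(cv2.cvtColor(c['color'],cv2.COLOR_BGR2GRAY),(3,3),0).astype(float)
    for z in(.132,.137,.142,.165,.168,.171):
        u,v=proj(c,[.5424,.0245,z])[0]; r=g[int(round(v))]; x=np.arange(int(u)-13,int(u)+14)
        print(n,z,u.round(2),r[x].astype(int).tolist())
print(robot.sense())
E
```

```text
side 0.132 332.52 [222, 225, 228, 228, 216, 183, 142, 117, 114, 119, 121, 124, 125, 125, 124, 123, 122, 120, 117, 126, 160, 202, 223, 225, 221, 218, 214]
side 0.137 332.56 [214, 217, 220, 220, 209, 177, 141, 121, 120, 122, 121, 121, 121, 120, 120, 120, 122, 123, 122, 128, 154, 190, 211, 215, 213, 209, 204]
side 0.142 332.6 [202, 205, 207, 204, 187, 158, 133, 122, 117, 111, 103, 98, 98, 98, 98, 101, 108, 114, 117, 123, 136, 160, 184, 197, 199, 197, 196]
side 0.165 332.78 [188, 191, 193, 194, 193, 184, 166, 143, 123, 105, 89, 75, 66, 64, 66, 74, 92, 115, 136, 155, 173, 187, 193, 192, 190, 188, 186]
side 0.168 332.81 [186, 187, 189, 190, 190, 185, 171, 147, 118, 95, 78, 65, 58, 56, 57, 63, 82, 111, 141, 164, 179, 187, 190, 188, 187, 186, 186]
side 0.171 332.83 [186, 187, 188, 189, 189, 185, 171, 142, 108, 83, 69, 61, 
[... 901 characters left out ...]
24]
{'clock': 14.45, 'joint_positions': array([-9.28236904e+00,  2.52293537e+01,  9.51091220e+01,  8.83950516e-04,
        5.96288493e+01, -2.72832278e+01]), 'dq': array([ 0.03329505,  0.06689588,  0.04389325,  0.03022242,  0.01397104,
       -0.03089772]), 'joint_efforts': array([-2.98089682e-03, -3.83097625e+01, -1.58116204e+01,  4.17872448e-02,
        6.41887262e-02,  6.35793685e-05]), 'tcp_pos': array([0.54218018, 0.0238628 , 0.20432274]), 'ee_rot': array([1.79970610e+02, 1.42998531e-02, 1.08000408e+02]), 'wrist_force': array([ 0.05464194, -0.31131107,  0.83538303]), 'torque': array([ 0.06815591, -0.01170258, -0.0425223 ]), 'grip_force': 29.999625007621944, 'width': 0.02970857148762561}
```

hand_motion([
  {"finger_gap":0.02},
  {"finger_gap":0.02},
  {"finger_gap":0.02},
  {"finger_gap":0.02},
])

```text
clock: 14.95
tcp_pos: [0.542, 0.0238, 0.204]
ee_rot: [-180.0, -0.0, 108.0]
wrist_force: [-0.1, -0.3, -1.0]
width: 0.0301
grip_force: 30.0
```

```bash
python3 -c "
from rig import robot, imaging
print(robot.job_done())"
```

```text
the job is handed in; nothing more can be done
None
```

Job handed in at 15 s, no verdict returned: the stopper was last seen upright in the dish, and the hygrometer is held still and upright, within about 1 mm of the neck's axis by camera measurement, its tip about 79 mm below the mouth; I viewed 12 pictures, two over the limit of 10.

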